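# Unscrew the clamp nut of a travel mount

### The arm

A 6-joint arm with a two-finger parallel gripper is mounted at the origin on the work surface. World frame = base frame: x ahead of the robot, y to its left, z up, the work surface at z = 0. Lengths are in m, angles in rad, forces in N, time in s.
With the tool pointing down it reaches from about 0.35 to 0.775 m from the base axis. Payload 7.3 kg.
Tool frame: the origin (TCP) lies on the centre line of the jaws, within the pads' length; the fingertips stand ahead of it and the grasp point (between the pads) lies 11 mm behind it (robot.nose_length is the z of the fingertips in the tool frame, in m); z points along the fingers, y is the line along which they close (so a half turn about z gives the same grasp; the last joint's range is limited). The gripper opens to 92 mm and grips with 3 to 60 N. Pads are 19 mm wide; open, the fingers measure 130 mm over their backs; the gripper's body (75 mm by 190 mm) begins 47 mm behind the grasp point.
Start: joints at [1.069, 0.342, 1.524, -0, 1.275, -0.146], TCP at [0.183, 0.492, 0.235] pointing down, gripper open.
Joint ranges: [-2.53, 2.53], [-0.77, 2.02], [0.04, 2.7], [-1, 4.14], [0.28, 2.66], [-3.11, 3.11]. Speed limits (rad/s): [2.57, 2.57, 3.14, 3.14, 3.14, 3.14].

### API

Orientations are given as [roll, pitch, yaw] about the fixed x, y, z axes, in that order (R = Rz(yaw) Ry(pitch) Rx(roll)).
In Python, from cell import robot, cams gives the robot as it stands. The module is installed in compiled form; this text tells all that it offers.
- The arm moves only by the tool carry_out, never from a script. Its argument "deltas" is a list of rows, each a list of 7 numbers: the shift along the tool's x, y, z in cm, then the turn, a rotation vector about the tool's x, y, z in rad, then the opening, from 0 (shut) to 1 (fully open). A call has exactly 8 rows; each row shifts and turns the commanded pose from where the row before left it, along the tool's axes as they then stand; what a row does not reach is not made up. A row lasts 1/12 s, in which the tool goes at most 41.7 mm and 7.16 degrees, less where a joint would pass 70% of its speed; a pose out of reach is approached as far as the arm can. A call is refused whole if a number of a shift passes 4.17 or a number of a turn 0.125, either way. A call with a gripper value outside its range is refused whole. The fingers move at their own pace and stop on an object; "force" is the grip in N (left out, the last holds). Time passes only in rows, so rows that do not move let the fingers close, or fill a call up. It gives the time, the measured TCP pose, the force, the opening and the grip force at its end, in the units of the state.
- robot.observe(): the state, without advancing time (a new reading comes with each control period).
- cams.read_camera(name): name is "scene" or "top" or "wrist"; returns a dict with "image" (420x560x3 uint8, blue, green, red), "depth" (420x560 float32, m along the optical axis (not along the pixel's ray), 0 where there is no reading), "fx", "fy", "cx", "cy" (pixels), "world_to_cam" (4x4, takes a point from world to camera coordinates). Camera axes: x right, y up, looking along -z (the intrinsics and any distortion apply to the point x, -y, -z); pixel columns grow to the right and rows downward; lengths in m; the calibration is good to about 2 mm. A picture is of the moment at which its call begins.
- robot.hand_in(): hands the job in; it is judged then, once.
The state is a dict: "time": time; "qpos": joint angles; "qvel": joint speeds; "joint_efforts": joint torques, N m; "tool_pos": TCP position; "tool_rot": TCP orientation; "contact_force": force on the tool from outside, world axes, zero at the start; "torque": the same for the moment, N m; "opening": finger opening in m; "grip_force": force on a finger pad.
Only numpy, scipy, OpenCV 4.12 (cv2) and the standard library are available. Lean on these libraries where they do the work, as an engineer would, in place of code of your own. Each camera call takes 0.05 s, during which the arm holds its last target. There are 200 camera calls.

### The job

Wind the red two-armed nut anticlockwise (seen from above) off the threaded post of the travel mount without forcing the thread, lift it off, and set it down gently, right way up, on the floor of the large empty compartment of the blue tray. Do not shift the clay animal under the strap, the bowl or the basket.

Things in the scene. Friction and masses are not known exactly. Their poses are not given: they have to be found in the camera images.
- nut: Red plastic cap nut, about 180 g, 74 mm tall, two opposite arms along its +x and -x. Origin: centre of its open underside; z up along the thread axis. Round hub 37 mm in diameter, with a foot flange 52 mm across on its lowest 7 mm. Arms: bars 14 mm wide, 50 to 64 mm above the origin, 143 mm over all. It stays where it is left.
- nut_knob (a point): Centre of the upright round knob, 19 mm in diameter and 18 mm high, that ends the nut's +x arm: 62 mm from the axis, 57 mm above the nut's origin. The nut turns easily: closed fingers pointing down behind an arm can push it round and round, going in circles of about 50 mm radius about the post.
- nut_grip (a point): On the nut's axis, 57 mm above its origin, at the height of the arms: here the hub, 37 mm in diameter, can be gripped from above with one finger on each side of the bar of the arms (closing across the arms). The hub is plain from 7 to 74 mm above the origin.
- post: Fixed upright steel post with a coarse right-hand thread, 25 mm in diameter, that carries the nut. Origin: on its axis at the nut's seat, 88 mm above the table, on a washer 36 mm across; z up. At the start the nut's origin is 1 mm above this. Turning the nut anticlockwise raises it 8 mm a turn; a nut still held has only about 2 mm of play up and down.
- post_top (a point): Top of the plain pilot, 16 mm in diameter, 64 mm above the post's origin; the thread ends 35 mm lower. After about 2.25 turns the thread lets the nut go (nut's origin then some 19 mm above the post's): it still rests on the thread's end but lifts straight off. Turned on past 3.25 turns, it drops back one pitch, harmlessly, and is still free. Clear of the post once the nut's origin is higher than this.
- mount: Travel mount fixed to the table: plywood board 295 x 140 x 15 mm, on it a wooden strap 34 mm wide along x, top 85 mm above the table. Origin: on the table on the post's axis; the board reaches from 60 mm behind (-x) to 235 mm ahead (+x) of it and 70 mm to either side. Nothing on it but post and nut stands higher than 91 mm.
- animal: Small reclining clay animal, 80 x 65 x 50 mm, loose on the board under the strap, 105 mm along the mount's x from the post. Must not be shifted. Origin: centre of its underside.
- tray: Blue metal hardware tray fixed to the table, walls 32 mm high and 4 mm thick. Origin: on the table under the centre of its large empty compartment, which is 166 mm along x by 160 mm along y inside; a small compartment with a brass washer and a cork lies beyond it on the +x side.
- tray_floor (a point): Centre of the floor of the tray's large compartment, 4 mm above the table.
- bowl: Terracotta bowl, 110 mm across, 60 mm tall, loose at the left side of the table. Must not be shifted. Origin: centre of its underside.
- basket: Dark flat coiled basket, 164 mm across, 66 mm tall, loose at the right side of the table. Must not be shifted. Origin: centre of its underside.

How it is judged:
On the way, in this order (a step that is already met when the one before it is completed fails the run):
1. the nut has been wound up its thread: its underside at least 14 mm above the seat, still on the post (z of nut in the frame of post above 0.014 m and horizontal distance between nut and post below 0.006 m), for 0.1 s.
2. the nut has been lifted clear of the post (z of nut in the frame of post above 0.07 m), for 0.1 s.
At the end, for the whole second after the job is handed in: The nut stands at rest, right way up (within 0.1 rad), with its underside on the floor (within 5 mm) of the tray's large compartment (x of nut in the frame of tray_floor between -0.075 and 0.075 m and y of nut in the frame of tray_floor between -0.075 and 0.075 m and z of nut in the frame of tray_floor between -0.004 and 0.005 m and angle between nut's own z axis and vertical below 0.1 rad and linear speed of nut below 0.02 m/s and angular speed of nut below 0.2 rad/s); the robot touches nothing.
It fails at once if the thread is forced: more than 80 N between nut and post (contact force between nut and post above 80 N).
It fails at once if the nut is dropped into the tray (it comes within 30 mm of the floor faster than 0.6 m/s, as after a fall of about 5 cm) (horizontal distance between nut and tray_floor below 0.11 m and z of nut in the frame of tray_floor below 0.03 m and linear speed of nut above 0.6 m/s).
It fails at once if the clay animal is shifted by more than 15 mm (distance of animal from where it was at the start of the episode above 0.015 m).
It fails at once if the bowl or the basket is shifted by more than 20 mm (distance of any of bowl, basket from where it was at the start of the episode above 0.02 m).
It also fails if it takes over 72 s, if anything falls off the work surface, if the arm or the gripper's body presses on something with over 40 N, if the wrist force passes 120 N, or if a joint passes its speed limit or range.

## Working session

There is one attempt and no reset: what is moved stays moved. The work goes in short steps, Python scripts to look and compute and a tool call to move; the robot and the scene stay as the last step left them, time stands still between calls to the robot, and variables do not carry over. Pictures are saved under pics/ and viewed, at most 10 in all, crops included, and the job is handed in when it is done.

Besides the shell and the picture viewer there is one more tool, called by a JSON object that holds its "fn" and its "kwargs". carry_out: Moves the arm, as the interface text tells. Its arguments: {"type":"object","properties":{"deltas":{"type":"array","items":{"type":"array","items":{"type":"number"}}},"force":{"type":"number"}},"required":["deltas"]}

```bash
mkdir -p pics; cat > h.py <<'E'
from cell import robot, cams
import numpy as np, cv2
def pts(c):
    h,w=c["depth"].shape; v,u=np.mgrid[:h,:w]; d=c["depth"]
    P=np.stack([(u-c["cx"])/c["fx"]*d,-(v-c["cy"])/c["fy"]*d,-d],-1)
    T=np.linalg.inv(c["world_to_cam"]); return P@T[:3,:3].T+T[:3,3]
E
python3 - <<'E'
from h import *
for n in("top","scene"):
    c=cams.read_camera(n); cv2.imwrite(f"pics/{n}0.png",c["image"]); P=pts(c)
    np.save(f"{n}.npy",P); np.save(f"{n}_i.npy",c["image"])
    im=c["image"].astype(int); red=(im[...,2]>110)&(im[...,1]<70)&(im[...,0]<80)&(c["depth"]>0)
    Q=P[red]; print(n,len(Q),Q.min(0),Q.max(0),c["world_to_cam"][:3,3],c["fx"])
print(robot.observe(),robot.nose_length)
E
```

```text
top 1239 [ 0.46637591 -0.80097328 -0.00174232] [0.93387361 0.82660562 0.16652142] [ 0.01960125 -0.60158052 -1.30865521] 442.67779561300546
scene 1036 [-1.84631406 -0.06117531 -0.63085804] [1.24265856 1.68482028 0.54875894] [-0.43966689  0.12713737 -1.56792293] 397.47861357130705
{'time': 0.1, 'qpos': array([ 1.06899659e+00,  3.42657301e-01,  1.52490327e+00, -1.73200710e-05,
        1.27540689e+00, -1.46018685e-01]), 'qvel': array([-6.13370193e-06, -1.72004114e-03, -2.31929248e-03,  1.14815304e-03,
       -7.33504450e-04, -7.08464671e-04]), 'joint_efforts': array([ 2.33052662e-03, -4.32005596e+01, -2.44694692e+01,  7.19702058e-02,
        5.26516966e-02, -7.07224785e-05]), 'tool_pos': array([0.1826939 , 0.49181682, 0.23411861]), 'tool_rot': array([-3.14023008e+00, -1.83646946e-04,  2.78581653e+00]), 'contact_force': array([-0.11342905,  0.37552921, -0.27469707]), 'torque': array([ 0.0009065 , -0.0421393 ,  0.06955653]), 'grip_force': 0.0, 'opening': 0.0917381958154003} 0.008
```

View pics/top0.png

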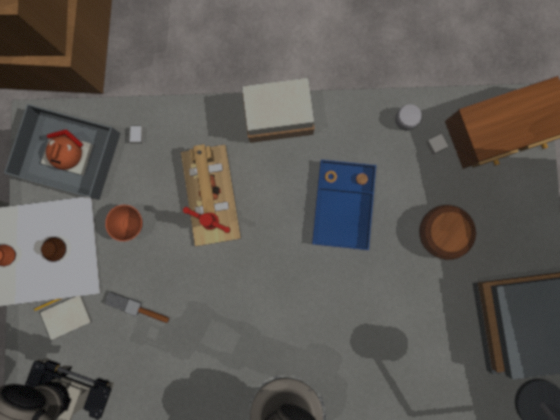

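View pics/scene0.png

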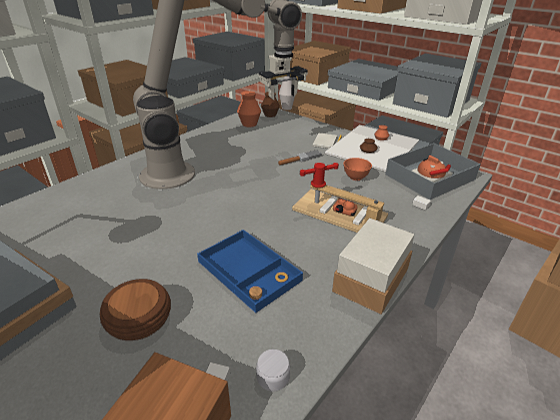

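The top view shows the nut at about (208,221) with arms from (188,211) to (228,231). The tray's large compartment is around (343,218) and the post's mount runs up the picture. The bowl is at (124,222) and the basket at (447,232).

```bash
python3 - <<'E'
from h import *
P=np.load("top.npy"); im=np.load("top_i.npy")
a=cv2.resize(im[190:255,165:260],None,fx=6,fy=6,interpolation=cv2.INTER_CUBIC)
cv2.imwrite("pics/nutc.png",cv2.convertScaleAbs(a,alpha=1.6))
I=im.astype(int)
S=np.load("scene.npy"); J=np.load("scene_i.npy").astype(int)
print(robot.observe()["time"])
def red(I,P,x0,x1,y0,y1,z0,z1):
    m=(I[...,2]>1.8*I[...,1])&(I[...,2]>1.8*I[...,0])&(I[...,2]>60)
    for k,(a,b) in enumerate([(x0,x1),(y0,y1),(z0,z1)]): m&=(P[...,k]>a)&(P[...,k]<b)
    return m
c=P[221,208]; print("c",c)
for n,A,Q in(("top",I,P),("scene",J,S)):
    m=red(A,Q,c[0]-.1,c[0]+.1,c[1]-.1,c[1]+.1,.12,.2); q=Q[m]
    print(n,len(q),q.min(0),q.max(0))
    h=q[q[:,2]>np.percentile(q[:,2],90)]; print(" top",h.mean(0))
    xy=q[:,:2].astype(np.float32); print(cv2.minAreaRect(xy))
# tray walls
m=(I[...,0]>1.5*I[...,2])&(I[...,0]>50)&(P[...,2]<.05)&(P[...,1]<0)&(P[...,1]>-.4)
q=P[m]; print(len(q),cv2.minAreaRect(q[:,:2].astype(np.float32)),q[:,2].max(),np.median(q[:,2]))
f=P[m&(P[...,2]<.009)]; print("floor",len(f),cv2.minAreaRect(f[:,:2].astype(np.float32)))
for v,u in((222,124),(232,447),(165,328),(245,318),(245,365),(165,372),(187,317),(189,370)): print((u,v),P[v,u])
E
```

```text
0.1
c [0.56770548 0.19489224 0.16377122]
top 337 [0.53706912 0.13994671 0.12337897] [0.6087641  0.26572632 0.16652142]
 top [0.57358273 0.20066656 0.16412381]
((0.5737338662147522, 0.20145073533058167), (0.1366279423236847, 0.035701408982276917), 54.775577545166016)
scene 289 [0.53956826 0.13616275 0.12021436] [0.61152313 0.26414158 0.16466023]
 top [0.57601611 0.20032808 0.16303486]
((0.5761111378669739, 0.20093205571174622), (0.14061997830867767, 0.03638230264186859), 54.2546272277832)
4456 ((0.6167916655540466, -0.1910957396030426), (0.16672277450561523, 0.25540441274642944), 82.52349090576172) 0.04081011129486711 0.003664918792103733
floor 3791 ((0.6168211102485657, -0.19044657051563263), (0.165132075548172, 0.2553592920303345), 82.38505554199219)
(124, 222) [0.58238175 0.48277696 0.0041574 ]
(447, 232) [ 0.52368502 -0.47906204  0.06931974]
(328, 165) [ 0.74124178 -0.14972219  0.00580208]
(318, 245) [ 4.96414812e-01 -1.11189623e-01  1.42222439e-04]
(365, 245) [ 0.49270522 -0.25344708  0.00280231]
(372, 165) [ 0.73266535 -0.27981776  0.0307103 ]
(317, 187) [ 0.67528243 -0.11434611 -0.004314  ]
(370, 189) [ 0.66355816 -0.27604314  0.00239498]
```

View pics/nutc.png

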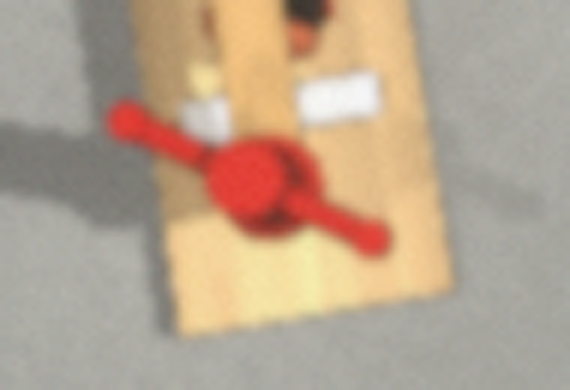

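The nut axis is at (0.575, 0.2005), with its top at 0.163, which matches the sizes given (88+1+74 mm). The arms bear 54.6°. The centre of the tray's large compartment is about (0.576, -0.186).

I'll turn the tool to yaw π so its axes line up with the world's, then go to the push start at (0.528, 0.2005).

{"fn": "carry_out", "kwargs": {"deltas": [[0, 0, 0, 0, 0, -0.089, 0], [0, 0, 0, 0, 0, -0.089, 0], [0, 0, 0, 0, 0, -0.089, 0], [0, 0, 0, 0, 0, -0.089, 0], [-2.875, -2.43, 0, 0, 0, 0, 0], [-2.875, -2.43, 0, 0, 0, 0, 0], [-2.875, -2.43, 0, 0, 0, 0, 0], [-2.875, -2.43, 0, 0, 0, 0, 0]]}}

```text
time: 0.77
tool_pos: [0.2985, 0.3937, 0.2344]
tool_rot: [-3.141, -0.0, -3.14]
contact_force: [0.9, 0.9, -0.0]
opening: 0.0428
grip_force: 0.0
```

{"fn": "carry_out", "kwargs": {"deltas": [[-2.875, -2.43, 0, 0, 0, 0, 0], [-2.875, -2.43, 0, 0, 0, 0, 0], [-2.875, -2.43, 0, 0, 0, 0, 0], [-2.875, -2.43, 0, 0, 0, 0, 0], [-2.875, -2.43, 0, 0, 0, 0, 0], [-2.875, -2.43, 0, 0, 0, 0, 0], [-2.875, -2.43, 0, 0, 0, 0, 0], [-2.875, -2.43, 0, 0, 0, 0, 0]]}}

```text
time: 1.43
tool_pos: [0.5289, 0.1991, 0.2344]
tool_rot: [3.142, -0.001, -3.142]
contact_force: [0.6, -0.5, 1.5]
opening: 0.0009
grip_force: 0.0
```

{"fn": "carry_out", "kwargs": {"deltas": [[0, 0, 0, 0, 0, 0, 0], [0, 0, 0, 0, 0, 0, 0], [0, 0, 0, 0, 0, 0, 0], [0, 0, 0, 0, 0, 0, 0], [0, 0, 0, 0, 0, 0, 0], [0, 0, 0, 0, 0, 0, 0], [0, 0, 0, 0, 0, 0, 0], [0, 0, 0, 0, 0, 0, 0]]}}

```text
time: 2.1
tool_pos: [0.5276, 0.2011, 0.2349]
tool_rot: [3.141, 0.0, -3.14]
contact_force: [-0.1, 0.3, -0.0]
opening: -0.0001
grip_force: 0.0
```

```bash
cat >> h.py <<'E'
def nut(n,zlo,zhi):
    c=cams.read_camera(n); P=pts(c); I=c["image"].astype(int)
    m=(I[...,2]>1.8*I[...,1])&(I[...,2]>1.8*I[...,0])&(I[...,2]>60)&(c["depth"]>0)&(P[...,2]>zlo)&(P[...,2]<zhi)
    m&=np.hypot(P[...,0]-.575,P[...,1]-.2)<.11
    q=P[m]; print(n,len(q))
    if len(q)>20: print(q.min(0),q.max(0),cv2.minAreaRect(q[:,:2].astype(np.float32)),"ztop",np.percentile(q[:,2],97))
    return c
E
python3 - <<'E'
from h import *
for n in("wrist","scene","top"): nut(n,.12,.2)
a=np.radians(np.arange(180,541,15)); d=np.diff(np.c_[-np.cos(a),np.sin(a)]*4.7,axis=0)
print(d.round(2).tolist())
E
```

```text
wrist 649
[0.53551874 0.14068666 0.12009371] [0.55757699 0.21364949 0.15746908] ((0.5468751788139343, 0.17782863974571228), (0.0740329846739769, 0.013793316669762135), 81.42070007324219) ztop 0.15632879075539347
scene 289
[0.53913283 0.13742852 0.12035576] [0.61283673 0.26604235 0.1666294 ] ((0.5767495036125183, 0.1997162401676178), (0.13781151175498962, 0.037879787385463715), 52.77756881713867) ztop 0.16364646005879116
top 37
[0.57037045 0.18378695 0.12114593] [0.58988387 0.20329092 0.16439744] ((0.5826160907745361, 0.19175341725349426), (0.02690882235765457, 0.008927748538553715), 48.60283279418945) ztop 0.16382094514309933
[[-0.16, -1.22], [-0.47, -1.13], [-0.75, -0.97], [-0.97, -0.75], [-1.13, -0.47], [-1.22, -0.16], [-1.22, 0.16], [-1.13, 0.47], [-0.97, 0.75], [-0.75, 0.97], [-0.47, 1.13], [-0.16, 1.22], [0.16, 1.22], [0.47, 1.13], [0.75, 0.97], [0.97, 0.75], [1.13, 0.47], [1.22, 0.16], [1.22, -0.16], [1.13, -0.47], [0.97, -0.75], [0.75, -0.97], [0.47, -1.13], [0.16, -1.22]]
```

Centre confirmed. Now I'll descend to TCP z 0.142.

{"fn": "carry_out", "kwargs": {"deltas": [[0, 0, 1.5, 0, 0, 0, 0], [0, 0, 1.5, 0, 0, 0, 0], [0, 0, 1.5, 0, 0, 0, 0], [0, 0, 1.5, 0, 0, 0, 0], [0, 0, 1.5, 0, 0, 0, 0], [0, 0, 1.0, 0, 0, 0, 0], [0, 0, 0.8, 0, 0, 0, 0], [0, 0, 0, 0, 0, 0, 0]]}}

```text
time: 2.92
tool_pos: [0.5272, 0.2004, 0.1402]
tool_rot: [-3.141, -0.003, -3.141]
contact_force: [-0.1, -0.2, 0.5]
opening: 0.0005
grip_force: 0.0
```

{"fn": "carry_out", "kwargs": {"deltas": [[-0.16, -1.22, 0, 0, 0, 0, 0], [-0.47, -1.13, 0, 0, 0, 0, 0], [-0.75, -0.97, 0, 0, 0, 0, 0], [-0.97, -0.75, 0, 0, 0, 0, 0], [0, 0, 0, 0, 0, 0, 0], [0, 0, 0, 0, 0, 0, 0], [0, 0, 0, 0, 0, 0, 0], [0, 0, 0, 0, 0, 0, 0]]}}

```text
time: 3.58
tool_pos: [0.5512, 0.1602, 0.1417]
tool_rot: [3.141, -0.0, -3.141]
contact_force: [0.4, 0.5, -0.2]
opening: 0.0004
grip_force: 0.0
```

```bash
python3 - <<'E'
from h import *
c=nut("scene",.12,.2); cv2.imwrite("pics/s1.png",cv2.resize(c["image"][100:250,230:430],None,fx=3,fy=3))
print(robot.observe()["tool_pos"])
E
```

```text
scene 243
[0.55875665 0.12884546 0.1205954 ] [0.59413653 0.26568564 0.16666018] ((0.5768105983734131, 0.19724136590957642), (0.035214342176914215, 0.13644970953464508), 2.810600996017456) ztop 0.1646671851087939
[0.55116511 0.16027862 0.14170154]
```

View pics/s1.png

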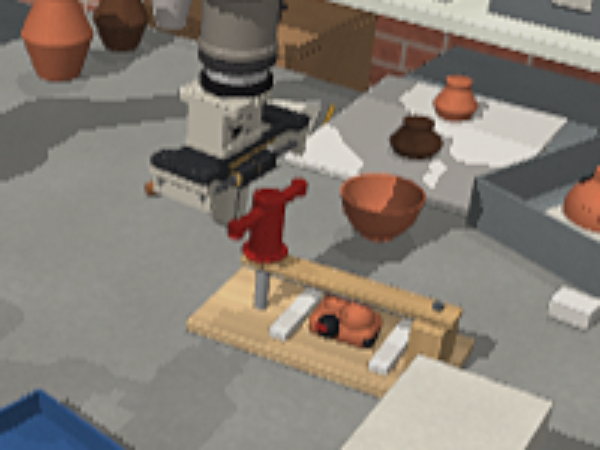

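It works: the enlarged crop shows the closed fingers beside the nut's arm at about (240,200). The arm has turned from 235° to 273°, with small forces. I'll do one full turn.

{"fn": "carry_out", "kwargs": {"deltas": [[-1.13, -0.47, 0, 0, 0, 0, 0], [-1.22, -0.16, 0, 0, 0, 0, 0], [-1.22, 0.16, 0, 0, 0, 0, 0], [-1.13, 0.47, 0, 0, 0, 0, 0], [-0.97, 0.75, 0, 0, 0, 0, 0], [-0.75, 0.97, 0, 0, 0, 0, 0], [-0.47, 1.13, 0, 0, 0, 0, 0], [-0.16, 1.22, 0, 0, 0, 0, 0]]}}

```text
time: 4.3
tool_pos: [0.6222, 0.2012, 0.1415]
tool_rot: [-3.141, -0.0, -3.141]
contact_force: [-0.2, -0.5, -0.2]
opening: 0.0005
grip_force: 0.2
```

{"fn": "carry_out", "kwargs": {"deltas": [[0.16, 1.22, 0, 0, 0, 0, 0], [0.47, 1.13, 0, 0, 0, 0, 0], [0.75, 0.97, 0, 0, 0, 0, 0], [0.97, 0.75, 0, 0, 0, 0, 0], [1.13, 0.47, 0, 0, 0, 0, 0], [1.22, 0.16, 0, 0, 0, 0, 0], [1.22, -0.16, 0, 0, 0, 0, 0], [1.13, -0.47, 0, 0, 0, 0, 0]]}}

```text
time: 4.97
tool_pos: [0.5496, 0.2424, 0.142]
tool_rot: [3.141, 0.0, -3.14]
contact_force: [0.3, -0.2, -0.4]
opening: 0.0001
grip_force: 0.2
```

{"fn": "carry_out", "kwargs": {"deltas": [[0.97, -0.75, 0, 0, 0, 0, 0], [0.75, -0.97, 0, 0, 0, 0, 0], [0.47, -1.13, 0, 0, 0, 0, 0], [0.16, -1.22, 0, 0, 0, 0, 0], [-0.16, -1.22, 0, 0, 0, 0, 0], [-0.47, -1.13, 0, 0, 0, 0, 0], [-0.75, -0.97, 0, 0, 0, 0, 0], [-0.97, -0.75, 0, 0, 0, 0, 0]]}}

```text
time: 5.63
tool_pos: [0.5523, 0.1586, 0.1418]
tool_rot: [3.142, 0.0, 3.141]
contact_force: [-0.0, 1.1, -0.8]
opening: 0.0003
grip_force: 0.1
```

```bash
python3 - <<'E'
from h import *
nut("scene",.12,.2)
print(robot.observe()["tool_pos"],robot.observe()["tool_rot"])
E
```

```text
scene 273
[0.56029755 0.12884536 0.12003446] [0.59471301 0.27005318 0.17444393] ((0.5777590870857239, 0.19890281558036804), (0.14038825035095215, 0.033744439482688904), 79.75885772705078) ztop 0.1720603668926254
[0.55450873 0.15741462 0.1418661 ] [-3.14109841e+00  2.34303861e-03  3.13994115e+00]
```

The nut has risen 8 mm as expected. I'll do the second turn.

{"fn": "carry_out", "kwargs": {"deltas": [[-1.13, -0.47, 0, 0, 0, 0, 0], [-1.22, -0.16, 0, 0, 0, 0, 0], [-1.22, 0.16, 0, 0, 0, 0, 0], [-1.13, 0.47, 0, 0, 0, 0, 0], [-0.97, 0.75, 0, 0, 0, 0, 0], [-0.75, 0.97, 0, 0, 0, 0, 0], [-0.47, 1.13, 0, 0, 0, 0, 0], [-0.16, 1.22, 0, 0, 0, 0, 0]]}}

```text
time: 6.35
tool_pos: [0.6232, 0.2005, 0.1411]
tool_rot: [-3.141, 0.0, 3.141]
contact_force: [0.2, -0.7, -0.6]
opening: 0.0004
grip_force: 0.2
```

{"fn": "carry_out", "kwargs": {"deltas": [[0.16, 1.22, 0, 0, 0, 0, 0], [0.47, 1.13, 0, 0, 0, 0, 0], [0.75, 0.97, 0, 0, 0, 0, 0], [0.97, 0.75, 0, 0, 0, 0, 0], [1.13, 0.47, 0, 0, 0, 0, 0], [1.22, 0.16, 0, 0, 0, 0, 0], [1.22, -0.16, 0, 0, 0, 0, 0], [1.13, -0.47, 0, 0, 0, 0, 0]]}}

```text
time: 7.02
tool_pos: [0.5496, 0.2424, 0.1421]
tool_rot: [3.141, 0.0, -3.14]
contact_force: [-0.2, 1.5, -0.0]
opening: 0.0003
grip_force: 0.2
```

{"fn": "carry_out", "kwargs": {"deltas": [[0.97, -0.75, 0, 0, 0, 0, 0], [0.75, -0.97, 0, 0, 0, 0, 0], [0.47, -1.13, 0, 0, 0, 0, 0], [0.16, -1.22, 0, 0, 0, 0, 0], [-0.16, -1.22, 0, 0, 0, 0, 0], [-0.47, -1.13, 0, 0, 0, 0, 0], [-0.75, -0.97, 0, 0, 0, 0, 0], [-0.97, -0.75, 0, 0, 0, 0, 0]]}}

```text
time: 7.68
tool_pos: [0.5523, 0.1586, 0.1419]
tool_rot: [3.142, 0.0, 3.141]
contact_force: [0.5, -0.4, -0.2]
opening: 0.0003
grip_force: 0.1
```

```bash
python3 - <<'E'
from h import *
nut("scene",.12,.2)
print(robot.observe()["tool_pos"],robot.observe()["tool_rot"])
E
```

```text
scene 296
[0.56218591 0.12956772 0.12008823] [0.59611742 0.26761228 0.18258453] ((0.5793293714523315, 0.19855619966983795), (0.1380627155303955, 0.03367457911372185), 89.5265884399414) ztop 0.1801330045144816
[0.55452707 0.15739884 0.14187556] [-3.14109923e+00  2.38132895e-03  3.13991318e+00]
```

+16 mm after about 2.1 turns. One more half turn frees it; then I'll back the fingers off a little and rise.

{"fn": "carry_out", "kwargs": {"deltas": [[-1.13, -0.47, 0, 0, 0, 0, 0], [-1.22, -0.16, 0, 0, 0, 0, 0], [-1.22, 0.16, 0, 0, 0, 0, 0], [-1.13, 0.47, 0, 0, 0, 0, 0], [-0.97, 0.75, 0, 0, 0, 0, 0], [-0.75, 0.97, 0, 0, 0, 0, 0], [-0.47, 1.13, 0, 0, 0, 0, 0], [-0.16, 1.22, 0, 0, 0, 0, 0]]}}

```text
time: 8.4
tool_pos: [0.6232, 0.2005, 0.1411]
tool_rot: [-3.141, 0.0, 3.141]
contact_force: [0.3, -1.0, -1.3]
opening: 0.0006
grip_force: 0.2
```

{"fn": "carry_out", "kwargs": {"deltas": [[0.16, 1.22, 0, 0, 0, 0, 0], [0.47, 1.13, 0, 0, 0, 0, 0], [0.75, 0.97, 0, 0, 0, 0, 0], [0.4, 0.3, 0, 0, 0, 0, 0], [0, 0, 0, 0, 0, 0, 0], [-0.5, -0.5, 0, 0, 0, 0, 0], [-0.5, -0.5, 0, 0, 0, 0, 0], [0, 0, 0, 0, 0, 0, 0]]}}

```text
time: 9.07
tool_pos: [0.6155, 0.225, 0.1419]
tool_rot: [-3.141, 0.001, 3.14]
contact_force: [0.1, 0.1, -0.2]
opening: 0.0004
grip_force: 0.0
```

{"fn": "carry_out", "kwargs": {"deltas": [[0, 0, -1.5, 0, 0, 0, 0], [0, 0, -2.5, 0, 0, 0, 0], [0, 0, -2.5, 0, 0, 0, 0], [0, 0, -2.5, 0, 0, 0, 0], [0, 0, -2, 0, 0, 0, 0], [0, 0, -1, 0, 0, 0, 1], [0, 0, 0, 0, 0, 0, 1], [0, 0, 0, 0, 0, 0, 1]]}}

```text
time: 9.73
tool_pos: [0.6142, 0.2263, 0.2612]
tool_rot: [-3.142, -0.0, 3.141]
contact_force: [-0.5, -0.4, 0.1]
opening: 0.0158
grip_force: 0.0
```

```bash
python3 - <<'E'
from h import *
c=nut("scene",.12,.2); cv2.imwrite("pics/s2.png",cv2.resize(c["image"][100:250,230:430],None,fx=3,fy=3))
c=nut("wrist",.12,.2); cv2.imwrite("pics/w2.png",c["image"])
nut("top",.12,.2)
print(robot.observe()["tool_pos"],robot.observe()["tool_rot"],robot.observe()["qpos"])
E
```

```text
scene 329
[0.5543155  0.13371339 0.12046279] [0.59811432 0.26958724 0.1855785 ] ((0.5764109492301941, 0.20167377591133118), (0.13745824992656708, 0.03633594885468483), 86.17516326904297) ztop 0.18375681391681367
wrist 5001
[0.55219529 0.13715957 0.1203916 ] [0.59438944 0.27569414 0.18588106] ((0.5727906823158264, 0.20647215843200684), (0.1394040286540985, 0.03525490686297417), 69.96839141845703) ztop 0.18456337541621967
top 295
[0.55243607 0.1365071  0.1201103 ] [0.59057523 0.27213648 0.18735114] ((0.572685718536377, 0.20417562127113342), (0.1380622386932373, 0.035018425434827805), 83.03260040283203) ztop 0.18501865886632082
[0.61355557 0.22649942 0.25968126] [-3.14086829 -0.00331032  3.14157315] [ 2.36523710e-01  5.76862922e-01  1.07590403e+00  7.17829308e-05
  1.49221360e+00 -1.33426007e+00]
```

View pics/w2.png

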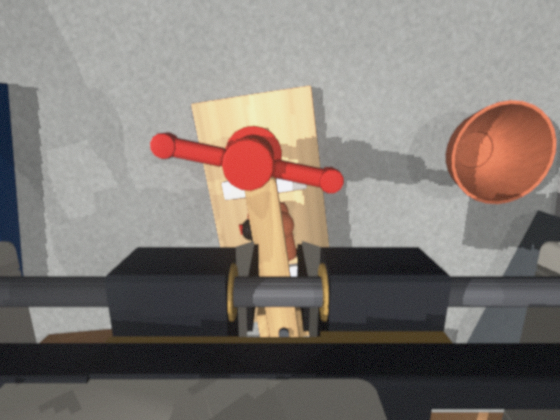

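View pics/s2.png

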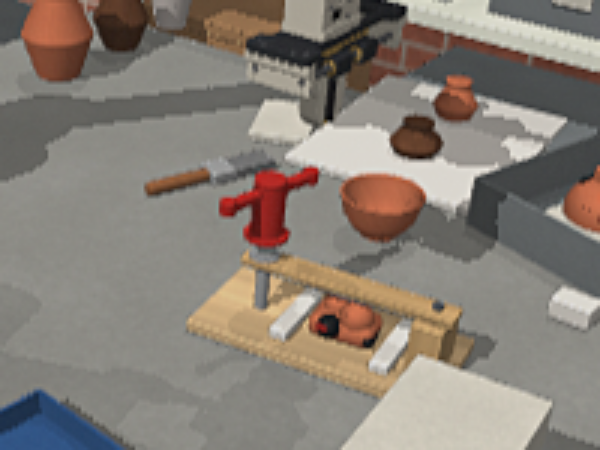

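The wrist view shows the knobs at (163,146) and (331,180) and the hub top at (248,160). The nut sits upright on the thread's end, risen about 22 mm.

```bash
python3 - <<'E'
from h import *
c=cams.read_camera("wrist"); P=pts(c)
def p(u,v):
    q=P[v-2:v+3,u-2:u+3].reshape(-1,3); return np.median(q,0)
a,b,h=p(163,146),p(331,180),p(248,162)
print(a,b,h,(a+b)/2,np.linalg.norm(a-b),np.degrees(np.arctan2(*(b-a)[1::-1])))
T=P[...,2]; I=c["image"].astype(int)
m=(I[...,2]>1.8*I[...,1])&(T>.181)&(T<.19)&(np.hypot(P[...,0]-.575,P[...,1]-.2)<.03)
print("hub",P[m].mean(0),(P[m].min(0)+P[m].max(0))/2,P[m].ptp(0) if hasattr(P[m],'ptp') else np.ptp(P[m],0),m.sum())
o=robot.observe();print(o["tool_pos"],o["tool_rot"])
E
```

```text
[0.56016396 0.1466543  0.17668048] [0.58463225 0.26628509 0.1748074 ] [0.57049311 0.20689628 0.18372289] [0.5723981  0.20646969 0.17574394] 0.12212179415474088 78.44062536513904
hub [0.57259737 0.20622536 0.18354171] [0.57309727 0.20560416 0.18340461] [0.03495907 0.0356871  0.00471828] 2022
[0.61359956 0.22658903 0.25986839] [-3.14092704e+00 -3.05948185e-03 -3.14156923e+00]
```

Hub at about (0.573, 0.205), arms at 78.4°. I'll turn the tool to yaw 78.4° the short way for the last joint (+1.773 about tool z), and open.

{"fn": "carry_out", "kwargs": {"deltas": [[0, 0, 0, 0, 0, 0.1182, 1], [0, 0, 0, 0, 0, 0.1182, 1], [0, 0, 0, 0, 0, 0.1182, 1], [0, 0, 0, 0, 0, 0.1182, 1], [0, 0, 0, 0, 0, 0.1182, 1], [0, 0, 0, 0, 0, 0.1182, 1], [0, 0, 0, 0, 0, 0.1182, 1], [0, 0, 0, 0, 0, 0.1182, 1]]}}

```text
time: 10.6
tool_pos: [0.6138, 0.2268, 0.2605]
tool_rot: [-3.14, -0.001, 2.19]
contact_force: [0.3, -0.0, -0.7]
opening: 0.0853
grip_force: 0.0
```

{"fn": "carry_out", "kwargs": {"deltas": [[0, 0, 0, 0, 0, 0.1182, 1], [0, 0, 0, 0, 0, 0.1182, 1], [0, 0, 0, 0, 0, 0.1182, 1], [0, 0, 0, 0, 0, 0.1182, 1], [0, 0, 0, 0, 0, 0.1182, 1], [0, 0, 0, 0, 0, 0.1182, 1], [0, 0, 0, 0, 0, 0.1182, 1], [0, 0, 0, 0, 0, 0, 1]]}}

```text
time: 11.27
tool_pos: [0.6139, 0.2268, 0.2606]
tool_rot: [-3.14, 0.001, 1.365]
contact_force: [0.4, 0.2, 0.2]
opening: 0.0916
grip_force: 0.0
```

{"fn": "carry_out", "kwargs": {"deltas": [[-1.5, -1.72, 0, 0, 0, 0, 1], [-1.5, -1.72, 0, 0, 0, 0, 1], [0, 0, 0, 0, 0, 0, 1], [0, 0, 0, 0, 0, 0, 1], [0, 0, 0, 0, 0, 0, 1], [0, 0, 0, 0, 0, 0, 1], [0, 0, 0, 0, 0, 0, 1], [0, 0, 0, 0, 0, 0, 1]]}}

```text
time: 11.93
tool_pos: [0.5748, 0.2046, 0.2614]
tool_rot: [-3.141, -0.0, 1.369]
contact_force: [-0.1, -0.2, -0.7]
opening: 0.092
grip_force: 0.0
```

```bash
python3 - <<'E'
from h import *
for n in("wrist","scene"):
    c=cams.read_camera(n); P=pts(c); T=P[...,2]; I=c["image"].astype(int)
    r=(I[...,2]>1.8*I[...,1])&(np.hypot(P[...,0]-.575,P[...,1]-.2)<.09)
    m=r&(T>.181)&(T<.19)
    if m.any(): print(n,"hub",P[m].mean(0),(P[m].min(0)+P[m].max(0))/2,np.ptp(P[m],0),m.sum())
    m=r&(T>.15); 
    if m.any(): print(cv2.minAreaRect(P[m][:,:2].astype(np.float32)))
    cv2.imwrite(f"pics/{n}3.png",c["image"])
o=robot.observe();print(o["time"],o["tool_pos"],o["tool_rot"],o["opening"],o["qpos"])
E
```

```text
wrist hub [0.57366901 0.20686274 0.18355125] [0.57367007 0.20602254 0.18340884] [0.03510177 0.03576159 0.00476754] 1771
((0.5907070636749268, 0.21878020465373993), (0.11922118067741394, 0.10449816286563873), 30.2398738861084)
scene hub [0.5755695  0.20249269 0.18291626] [0.57594726 0.20407334 0.18339274] [0.03296295 0.03511099 0.00478196] 43
((0.5740522146224976, 0.1983773112297058), (0.14255015552043915, 0.039263173937797546), 66.94113159179688)
12.0333 [0.57464799 0.20447468 0.26146901] [-3.14140957e+00  1.39891752e-06  1.36917954e+00] 0.09183696180973977 [2.16230609e-01 4.84683905e-01 1.22673896e+00 7.37419066e-05
 1.43033769e+00 4.17837068e-01]
```

View pics/wrist3.png

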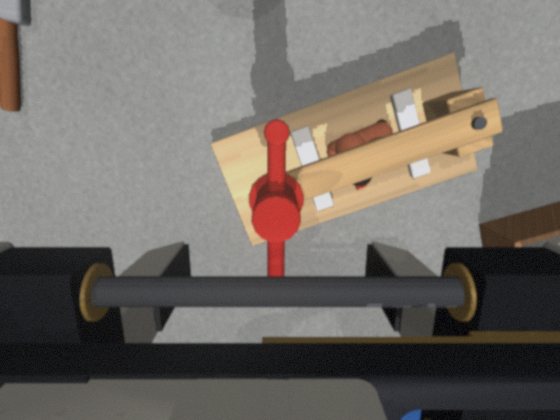

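The wrist view shows the nut's arms vertical at u≈276, centred between the fingers (about 278). I'll descend 10.5 cm and close softly.

{"fn": "carry_out", "kwargs": {"deltas": [[0, 0, 1.5, 0, 0, 0, 1], [0, 0, 2, 0, 0, 0, 1], [0, 0, 2, 0, 0, 0, 1], [0, 0, 2, 0, 0, 0, 1], [0, 0, 1.5, 0, 0, 0, 1], [0, 0, 1, 0, 0, 0, 1], [0, 0, 0.5, 0, 0, 0, 1], [0, 0, 0, 0, 0, 0, 1]]}}

```text
time: 12.7
tool_pos: [0.5741, 0.2043, 0.1558]
tool_rot: [-3.14, 0.001, 1.369]
contact_force: [-0.2, -0.1, -0.6]
opening: 0.0917
grip_force: 0.0
```

{"fn": "carry_out", "kwargs": {"deltas": [[0, 0, 0, 0, 0, 0, 0.6], [0, 0, 0, 0, 0, 0, 0.5], [0, 0, 0, 0, 0, 0, 0.45], [0, 0, 0, 0, 0, 0, 0.42], [0, 0, 0, 0, 0, 0, 0.39], [0, 0, 0, 0, 0, 0, 0.36], [0, 0, 0, 0, 0, 0, 0.3], [0, 0, 0, 0, 0, 0, 0.2]], "force": 15}}

```text
time: 13.37
tool_pos: [0.5744, 0.2044, 0.1568]
tool_rot: [3.142, -0.0, 1.369]
contact_force: [0.7, 0.5, -0.3]
opening: 0.0428
grip_force: 0.0
```

{"fn": "carry_out", "kwargs": {"deltas": [[0, 0, 0, 0, 0, 0, 0], [0, 0, 0, 0, 0, 0, 0], [0, 0, 0, 0, 0, 0, 0], [0, 0, 0, 0, 0, 0, 0], [0, 0, 0, 0, 0, 0, 0], [0, 0, -0.1, 0, 0, 0, 0], [0, 0, -0.1, 0, 0, 0, 0], [0, 0, 0, 0, 0, 0, 0]], "force": 20}}

```text
time: 14.03
tool_pos: [0.5743, 0.2044, 0.1587]
tool_rot: [-3.141, -0.0, 1.369]
contact_force: [0.7, -0.3, -2.4]
opening: 0.0367
grip_force: 19.9
```

Gripped at 36.7 mm and carrying the weight. Lifting straight up 8 cm.

{"fn": "carry_out", "kwargs": {"deltas": [[0, 0, -0.3, 0, 0, 0, 0], [0, 0, -0.4, 0, 0, 0, 0], [0, 0, -0.5, 0, 0, 0, 0], [0, 0, -0.6, 0, 0, 0, 0], [0, 0, -0.6, 0, 0, 0, 0], [0, 0, -0.6, 0, 0, 0, 0], [0, 0, -0.6, 0, 0, 0, 0], [0, 0, -0.6, 0, 0, 0, 0]]}}

```text
time: 14.7
tool_pos: [0.5745, 0.2044, 0.2016]
tool_rot: [3.141, -0.0, 1.369]
contact_force: [0.2, -0.3, -2.7]
opening: 0.0366
grip_force: 19.9
```

{"fn": "carry_out", "kwargs": {"deltas": [[0, 0, -0.8, 0, 0, 0, 0], [0, 0, -0.8, 0, 0, 0, 0], [0, 0, -0.8, 0, 0, 0, 0], [0, 0, -0.8, 0, 0, 0, 0], [0, 0, -0.6, 0, 0, 0, 0], [0, 0, 0, 0, 0, 0, 0], [0, 0, 0, 0, 0, 0, 0], [0, 0, 0, 0, 0, 0, 0]]}}

```text
time: 15.37
tool_pos: [0.5741, 0.2043, 0.2383]
tool_rot: [-3.141, 0.0, 1.369]
contact_force: [-0.1, 0.7, -2.5]
opening: 0.037
grip_force: 19.9
```

```bash
python3 - <<'E'
from h import *
c=nut("scene",.16,.3); cv2.imwrite("pics/s4.png",cv2.resize(c["image"][100:250,230:430],None,fx=3,fy=3))
o=robot.observe();print(o["tool_pos"],o["tool_rot"],o["contact_force"])
t=o["tool_rot"][2]; d=np.array([.576,-.186])-o["tool_pos"][:2]
print("tool xy",d@[np.cos(t),np.sin(t)],d@[np.sin(t),-np.cos(t)])
E
```

```text
scene 309
[0.5458426  0.13092436 0.19277512] [0.65365764 0.25753794 0.29564645] ((0.5833050608634949, 0.18486350774765015), (0.09680526703596115, 0.11105754226446152), 31.679622650146484) ztop 0.2648843977119038
[0.57411304 0.20427871 0.23814302] [-3.14057803e+00  4.01467299e-04  1.36881075e+00] [-0.24658548  0.36968368 -2.45281968]
tool xy -0.38196585979569575 0.0801443327004756
```

View pics/s4.png

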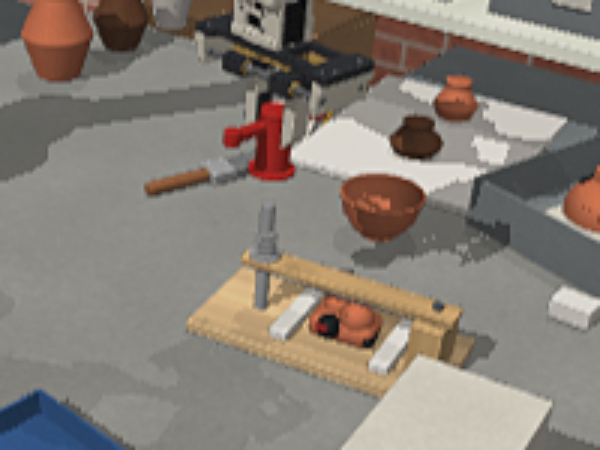

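The crop shows the nut upright in the gripper at (270,140), fully clear of the post. Moving across to the tray.

{"fn": "carry_out", "kwargs": {"deltas": [[-1.2, 0.25, 0, 0, 0, 0, 0], [-2.4, 0.5, 0, 0, 0, 0, 0], [-2.6, 0.55, 0, 0, 0, 0, 0], [-2.6, 0.55, 0, 0, 0, 0, 0], [-2.6, 0.55, 0, 0, 0, 0, 0], [-2.6, 0.55, 0, 0, 0, 0, 0], [-2.6, 0.55, 0, 0, 0, 0, 0], [-2.6, 0.55, 0, 0, 0, 0, 0]]}}

```text
time: 16.08
tool_pos: [0.575, 0.006, 0.2384]
tool_rot: [-3.141, 0.0, 1.369]
contact_force: [1.0, 0.4, -1.5]
opening: 0.0365
grip_force: 19.9
```

{"fn": "carry_out", "kwargs": {"deltas": [[-2.6, 0.55, 0, 0, 0, 0, 0], [-2.6, 0.55, 0, 0, 0, 0, 0], [-2.6, 0.55, 0, 0, 0, 0, 0], [-2.6, 0.55, 0, 0, 0, 0, 0], [-2.6, 0.55, 0, 0, 0, 0, 0], [-2.6, 0.55, 0, 0, 0, 0, 0], [-2.4, 0.4, 0, 0, 0, 0, 0], [-1.0, 0.25, 0, 0, 0, 0, 0]]}}

```text
time: 16.75
tool_pos: [0.5751, -0.1899, 0.2382]
tool_rot: [-3.141, 0.001, 1.366]
contact_force: [-0.2, 0.0, -2.4]
opening: 0.037
grip_force: 19.9
```

{"fn": "carry_out", "kwargs": {"deltas": [[0, 0, 0, 0, 0, 0, 0], [0, 0, 1, 0, 0, 0, 0], [0, 0, 2, 0, 0, 0, 0], [0, 0, 2, 0, 0, 0, 0], [0, 0, 2, 0, 0, 0, 0], [0, 0, 1.5, 0, 0, 0, 0], [0, 0, 1, 0, 0, 0, 0], [0, 0, 0, 0, 0, 0, 0]]}}

```text
time: 17.42
tool_pos: [0.5748, -0.1839, 0.1409]
tool_rot: [-3.137, -0.002, 1.37]
contact_force: [0.1, 1.0, -2.6]
opening: 0.0361
grip_force: 19.9
```

```bash
python3 - <<'E'
from h import *
c=cams.read_camera("scene"); P=pts(c); I=c["image"].astype(int)
m=(I[...,2]>1.8*I[...,1])&(I[...,2]>60)&(np.hypot(P[...,0]-.576,P[...,1]+.186)<.1)&(P[...,2]>.02)
print(m.sum(),P[m].min(0),P[m].max(0),np.percentile(P[m][:,2],[2,5]))
cv2.imwrite("pics/s5.png",cv2.resize(c["image"][130:310,150:350],None,fx=3,fy=3))
o=robot.observe();print(o["time"],o["tool_pos"],o["tool_rot"],o["contact_force"])
E
```

```text
399 [ 0.55226668 -0.25436713  0.09607271] [ 0.61699259 -0.16078864  0.20709786] [0.09779216 0.09883825]
17.4667 [ 0.57563222 -0.18451902  0.14258155] [-3.13911296e+00 -9.20662181e-04  1.37013350e+00] [ 0.49183227 -0.40815568 -1.89912119]
```

View pics/s5.png

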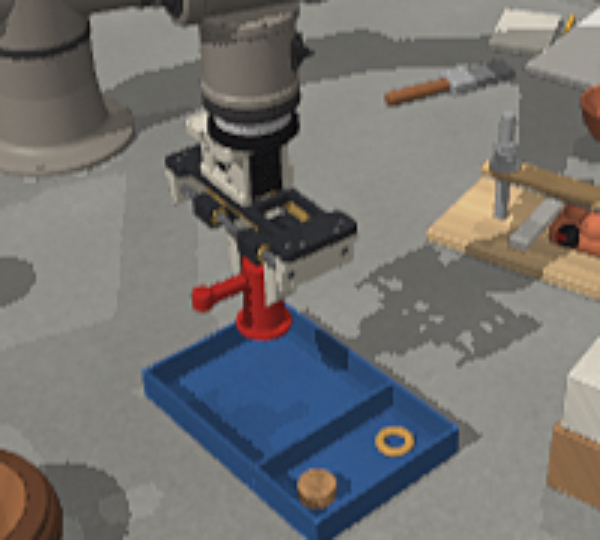

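The nut is upright over the large compartment. Its underside is at 0.096 for TCP 0.1425, so the floor corresponds to TCP ≈0.0505. I'll descend and creep the last bit.

{"fn": "carry_out", "kwargs": {"deltas": [[0, 0, 1, 0, 0, 0, 0], [0, 0, 1.5, 0, 0, 0, 0], [0, 0, 1.5, 0, 0, 0, 0], [0, 0, 1.5, 0, 0, 0, 0], [0, 0, 1.2, 0, 0, 0, 0], [0, 0, 1.0, 0, 0, 0, 0], [0, 0, 0.6, 0, 0, 0, 0], [0, 0, 0.3, 0, 0, 0, 0]]}}

```text
time: 18.13
tool_pos: [0.5761, -0.1858, 0.0572]
tool_rot: [-3.141, -0.0, 1.369]
contact_force: [-0.0, -0.7, -2.3]
opening: 0.0363
grip_force: 19.9
```

{"fn": "carry_out", "kwargs": {"deltas": [[0, 0, 0, 0, 0, 0, 0], [0, 0, 0.1, 0, 0, 0, 0], [0, 0, 0.1, 0, 0, 0, 0], [0, 0, 0.1, 0, 0, 0, 0], [0, 0, 0.1, 0, 0, 0, 0], [0, 0, 0.1, 0, 0, 0, 0], [0, 0, 0.0, 0, 0, 0, 0], [0, 0, 0, 0, 0, 0, 0]]}}

```text
time: 18.8
tool_pos: [0.5761, -0.1859, 0.0527]
tool_rot: [-3.142, -0.0, 1.369]
contact_force: [0.7, 1.8, -2.5]
opening: 0.0363
grip_force: 19.9
```

{"fn": "carry_out", "kwargs": {"deltas": [[0, 0, 0.1, 0, 0, 0, 0], [0, 0, 0, 0, 0, 0, 0], [0, 0, 0.05, 0, 0, 0, 0], [0, 0, 0, 0, 0, 0, 0], [0, 0, 0.05, 0, 0, 0, 0], [0, 0, 0, 0, 0, 0, 0], [0, 0, 0, 0, 0, 0, 0], [0, 0, 0, 0, 0, 0, 0]]}}

```text
time: 19.47
tool_pos: [0.5762, -0.1864, 0.0519]
tool_rot: [3.141, 0.001, 1.369]
contact_force: [-3.5, -1.6, 7.7]
opening: 0.0365
grip_force: 20.0
```

Touchdown: about 10 N on the floor. Releasing gently, then rising.

{"fn": "carry_out", "kwargs": {"deltas": [[0, 0, -0.05, 0, 0, 0, 0], [0, 0, 0, 0, 0, 0, 0], [0, 0, 0, 0, 0, 0, 0.42], [0, 0, 0, 0, 0, 0, 0.5], [0, 0, 0, 0, 0, 0, 0.7], [0, 0, 0, 0, 0, 0, 1], [0, 0, 0, 0, 0, 0, 1], [0, 0, 0, 0, 0, 0, 1]]}}

```text
time: 20.13
tool_pos: [0.5762, -0.1858, 0.051]
tool_rot: [-3.142, -0.0, 1.369]
contact_force: [0.1, 0.7, -0.1]
opening: 0.0672
grip_force: 0.0
```

{"fn": "carry_out", "kwargs": {"deltas": [[0, 0, 0, 0, 0, 0, 1], [0, 0, 0, 0, 0, 0, 1], [0, 0, -1, 0, 0, 0, 1], [0, 0, -2, 0, 0, 0, 1], [0, 0, -3, 0, 0, 0, 1], [0, 0, -3, 0, 0, 0, 1], [0, 0, -3, 0, 0, 0, 1], [0, 0, -2, 0, 0, 0, 1]]}}

```text
time: 20.8
tool_pos: [0.5769, -0.1863, 0.1953]
tool_rot: [3.137, 0.001, 1.369]
contact_force: [1.7, -1.3, 0.3]
opening: 0.0921
grip_force: 0.0
```

```bash
python3 - <<'E'
from h import *
c=cams.read_camera("scene"); P=pts(c); I=c["image"].astype(int)
m=(I[...,2]>1.8*I[...,1])&(I[...,2]>60)&(np.hypot(P[...,0]-.576,P[...,1]+.186)<.1)
print(m.sum(),P[m].min(0),P[m].max(0),np.percentile(P[m][:,2],[2,5]))
cv2.imwrite("pics/s6.png",cv2.resize(c["image"][130:310,150:350],None,fx=3,fy=3))
o=robot.observe();print(o["time"],o["tool_pos"],o["opening"],o["contact_force"])
E
```

```text
597 [ 0.49434185 -0.25771204  0.00306397] [ 0.61258008 -0.09906139  0.47122125] [0.00763882 0.00933847]
20.85 [ 0.57836405 -0.18689639  0.19898214] 0.09201042912044452 [ 1.4658579  -0.49814881  2.73660671]
```

View pics/s6.png

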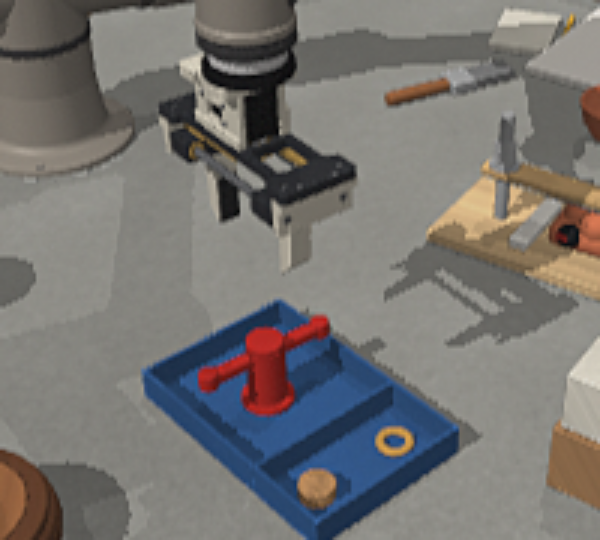

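The nut stands upright at (265,380) in the large compartment and the gripper is clear of everything.

```bash
python3 -c "
from cell import robot
print(robot.hand_in())"
```

```text
the job is handed in; nothing more can be done
None
```

The nut is wound off the post and stands upright on the floor of the tray's large compartment, the gripper is clear of it, and the job was handed in at about 21 s with no verdict shown; I did not re-measure the animal, bowl or basket at the end.

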